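# Nest the mixing cups and hold the cam lift up

## Robot

A 7-joint arm with a two-finger parallel gripper is mounted at the origin on the work surface. World frame = base frame: x ahead of the robot, y to its left, z up, the work surface at z = 0. Lengths are in m, angles in rad, forces in N, time in s.
With the tool pointing down it reaches from about 0.4 to 0.9 m from the base axis. Payload 5.5 kg.
Tool frame: the origin (TCP) lies midway between the tips of the shut fingers; the grasp point (between the pads) lies grip_depth behind it (grip_depth is the distance from the TCP to the grasp point, in m); z points along the fingers, y is the line along which they close (so a half turn about z gives the same grasp; the last joint's range is limited). The gripper opens to 85 mm and grips with 20 to 120 N. Pads are 22 mm wide; open, the fingers measure 114 mm over their backs; the gripper's body (76 mm by 85 mm) begins 54 mm behind the grasp point. The pads swing forward as they close: fully open they stand 13 mm farther back than shut.
Start: joints at [-0.976, 0.501, -0.427, 1.55, 0.221, 1.138, -0.21], TCP at [0.212, 0.615, 0.231] pointing down, gripper open.
Joint ranges: [-2.88, 2.88], [-0.31, 2.03], [-1.54, 1.56], [0.2, 2.42], [-1.41, 4.55], [0.19, 2.02], [-2.57, 2.57]. Speed limits (rad/s): [2.57, 2.57, 3.14, 3.14, 3.14, 3.14, 3.14].

## Interface

Orientations are given as a unit quaternion [x, y, z, w].
In Python, from bench import get_obs, capture, close_job, grip_depth gives the robot as it stands.
- The arm moves only by the tool jog_arm, never from a script. Its argument "steps" is one flat list of numbers, 4 for each row, row after row: the shift along the tool's x, y, z in mm, then the turn about the tool's z in degrees. A call has 1 to 8 rows; each row is the pose to reach, as a shift and turn from the pose commanded when the call began, along the tool's axes at that moment; what a row does not reach only later rows make up. A row lasts 1/10 s, in which the tool goes at most 50 mm and 8.59 degrees, less where a joint would pass 70% of its speed; a pose out of reach is approached as far as the arm can. A call with a gripper value outside its range is refused whole. "fingers" is the finger opening in mm, from 0 to 85.4, set as the call begins (left out, the last holds). The fingers move at their own pace and stop on an object; "newtons" is the grip in N (left out, the last holds). Time passes only in rows, so rows that repeat a pose let the fingers close. It gives the time, the measured TCP pose, the force, the opening and the grip force at its end, in the units of the state.
- get_obs(): the state, without advancing time (a new reading comes with each control period).
- capture(name): name is "scene" or "side" or "wrist"; returns a dict with "pixels" (480x640x3 uint8, blue, green, red), "depth" (480x640 float32, m along the optical axis (not along the pixel's ray), 0 where there is no reading), "fovy" (degrees; the focal length in pixels is half the picture's height over the tangent of half this angle, whatever the lens; pixels are square), "cx", "cy" (the principal point, pixels), "extrinsics" (4x4, takes a point from camera to world coordinates); the wrist camera has in their place "tool_from_camera" (4x4, takes a point from camera to tool coordinates, whose origin is the TCP and whose axes are the flange's). Camera axes: x right, y down, z forward; pixel columns grow to the right and rows downward; lengths in m; the calibration is good to about 2 mm. A picture is of the moment at which its call begins: read the wrist's pose just before it.
- close_job(): hands the job in; it is judged then, once.
The state is a dict: "clock": time; "qpos": joint angles; "joint_vel": joint speeds; "tau": joint torques, N m; "ee_pos": TCP position; "eef_rot": TCP orientation; "ft_force": force on the tool from outside, world axes, zero at the start; "wrist_torque": the same for the moment, N m; "gripper_width": finger opening in m; "grip_force": force on a finger pad.
Only numpy, scipy, OpenCV 4.12 (cv2) and the standard library are available. Lean on these libraries where they do the work, as an engineer would, in place of code of your own. Each camera call takes 0.05 s, during which the arm holds its last target. There are 200 camera calls.

## Task

Nest the mixing cups on the green cam lift: the yellow medium cup into the blue large one that stands in the lift's well, and the orange small one into the yellow. Then, with all three nested, swing the sprung red-handled cam lever up to the cam's highest lift point, where the lever stands straight up, neither short of it nor past it, and finish while still holding it there, so that the painter can take the raised stack. Keep the cups upright and leave the figurines, paper cup, paint jar and clay house where they are.

Things in the scene. Friction and masses are not known exactly. Their poses are not given: they have to be found in the camera images.
- cam_lift: green lift fixture, fixed to the table at a place and yaw that vary. Base plate 140 (x) by 160 (y), 12 thick; on it an upright sleeve (the well), outer radius 46, inner radius 40, top at 85 above the table. Origin: on the table under the well's axis; z up; the lever is on its +y side, and at rest it leans to its -x
- platform_top (a point): centre of the top of the aluminium platform (72 diameter) inside the well, 50 above the table at rest; rises up to 18 as the cam turns. The large cup stands on it. A follower shoe that moves with it stands beside the sleeve on the lift's +y side (48 to 79 from the axis), its top 57 above this point
- lift_lever (a joint): cam lever angle, rad, about the lift's +y axis through cam_pivot. 0 at rest (lever rises 0.32 rad above level towards the lift's -x); highest lift at 1.25, lever straight up; beyond it the platform sinks again; stop at 1.85. Lift = 26.3 mm x (cos(angle - 1.25) - 0.315). A spring returns it to 0 when let go; 4 to 6 N at the handle near the top
- cam_pivot (a point): point on the lever's axis of turning (axis along the lift's y), 65 above the table, in the plane of lever_grip: 115 from the lift's origin along its +y
- lever_grip (a point): middle of the red round handle bar, 120 from cam_pivot: bar 16 in diameter and 66 long along the lift's y (33 each way from this point), parallel to the lever's axis, on the outer side of the 12 mm lever arm; it can be pinched from above across the bar, and turns in the fingers as the lever swings; the point moves with the lever
- cup_large: blue large mixing cup, round, outer diameter 62 at the foot and 68 at the rim, 62 high, wall 3, base 8 thick (inner floor 8 above the underside). Origin: centre of its underside, z up. Starts in the well, on the platform. 0.12 kg
- cup_medium: yellow medium mixing cup, outer diameter 46 at the foot and 52 at the rim, 82 high, wall 3, weighted base 26 thick (inner floor 26 above the underside). Origin: centre of its underside, z up. Nested, it stands on the large cup's floor and its top 28 stand out above the large cup's rim. About 0.1 kg
- cup_small: orange small mixing cup, outer diameter 30 at the foot and 36 at the rim, 84 high, wall 3, weighted base 20 thick. Origin: centre of its underside, z up. Nested, it stands on the medium cup's floor and its top 28 stand out above the medium cup's rim. About 0.06 kg
- figurine_a: white plaster figurine of a drummer, standing, 112 tall, 44 across; origin at the centre of its underside. A bystander: leave alone
- figurine_b: white plaster figurine of a drummer, standing, 112 tall, 44 across; origin at the centre of its underside. A bystander: leave alone
- figurine_c: white plaster figurine of a drummer, standing, 112 tall, 44 across; origin at the centre of its underside. A bystander: leave alone
- paper_cup: white paper cup, empty, 85 high, 72 across the rim; origin at the centre of its underside. A bystander: leave alone
- paint_jar: small paint jar with red label and white cap, 56 across, 70 high; origin at the centre of its underside. A bystander: leave alone
- clay_house: small clay house with red roof, 80 x 80, 90 high; origin at the centre of its underside. A bystander: leave alone

How it is judged:
By the outcome, as a careful person would: the job done as asked, in the order asked, and still so for the second after the job is handed in, while the arm keeps its last pose, push and grip.
It also fails if it takes over 72 s, if anything falls off the work surface, if the arm or the gripper's body presses on something with over 40 N, if the wrist force passes 120 N, or if a joint passes its speed limit or range.

## Working session

There is one attempt and no reset: what is moved stays moved. The work goes in short steps, Python scripts to look and compute and a tool call to move; the robot and the scene stay as the last step left them, time stands still between calls to the robot, and variables do not carry over. Pictures are saved under pics/ and viewed, at most 10 in all, crops included, and the job is handed in when it is done.

Besides the shell and the picture viewer there is one more tool, called after ">>>" as name(argument=value, ...) on one line, values as JSON. jog_arm: Moves the arm, as the interface text tells. Its arguments: {"type":"object","properties":{"steps":{"type":"array","items":{"type":"number"}},"fingers":{"type":"number"},"newtons":{"type":"number"}},"required":["steps"]}

```bash
ls; mkdir -p pics; cat > h.py <<'E'
import numpy as np, cv2
from bench import get_obs, capture, close_job, grip_depth
from scipy.spatial.transform import Rotation as R
def tool(o=None):
    o=o or get_obs(); T=np.eye(4); T[:3,:3]=R.from_quat(o["eef_rot"]).as_matrix(); T[:3,3]=o["ee_pos"]; return T
def cam(name):
    T=tool(); c=capture(name)
    c["E"]=c["extrinsics"] if name!="wrist" else T@c["tool_from_camera"]
    c["f"]=240/np.tan(np.radians(c["fovy"])/2); return c
def cloud(c):
    d=c["depth"]; v,u=np.mgrid[:480,:640]
    p=np.stack([(u-c["cx"])/c["f"]*d,(v-c["cy"])/c["f"]*d,d],-1)
    w=p@c["E"][:3,:3].T+c["E"][:3,3]; w[d==0]=np.nan; return w
def ray(c,u,v,z):
    d=c["E"][:3,:3]@np.array([(u-c["cx"])/c["f"],(v-c["cy"])/c["f"],1]); o=c["E"][:3,3]
    return o+d*(z-o[2])/d[2]
def delta(target,yaw=None):
    """world TCP target (m) -> tool-frame mm"""
    T=tool(); return T[:3,:3].T@(np.array(target)-T[:3,3])*1000
E
python3 - <<'E'
from h import *
print(grip_depth,get_obs())
a=[]
for n in("scene","side"):
    c=cam(n); cv2.imwrite(f"pics/{n}0.png",c["pixels"]); np.savez(f"{n}0.npz",**c); print(n,c["f"],c["cx"],c["cy"],c["E"].round(3).tolist())
E
```

```text
pics
0.0187 {'clock': 0.0, 'qpos': array([-0.97581009,  0.50187223, -0.4267735 ,  1.55146914,  0.22080744,
        1.13827921, -0.21030692]), 'joint_vel': array([ 1.52642024e-03,  7.49079950e-04, -1.01909439e-04, -4.24747001e-04,
       -6.97223997e-04, -2.37693991e-05,  1.37016952e-03]), 'tau': array([-6.66119176e-04, -5.69508827e+01, -5.81574306e+00, -2.80946249e+01,
        1.07233695e-02,  1.17792841e-02,  6.25511845e-06]), 'ee_pos': array([0.2115502 , 0.61387078, 0.23023453]), 'eef_rot': array([ 1.65113768e-01,  9.86274035e-01, -9.66448037e-04, -1.92109171e-04]), 'ft_force': array([-0.0448789 , -0.74763551, -0.44722631]), 'wrist_torque': array([ 0.01904376, -0.00619892,  0.13386694]), 'grip_force': 0.0, 'gripper_width': 0.0851351204602037}
scene 484.7972434029481 328.22819378833555 238.42784626323723 [[0.542, 0.723, -0.428, 1.175], [0.84, -0.467, 0.276, -0.363], [-0.0, -0.509, -0.861, 1.262], [0.0, 0.0, 0.0, 1.0]]
side 527.7673261721405 319.36269738233676 239.74212140191378 [[0.676, -0.538, 0.504, -0.152], [-0.737, -0.496, 0.459, -0.651], [0.003, -0.681, -0.732, 1.199], [0.0, 0.0, 0.0, 1.0]]
```

View pics/scene0.png

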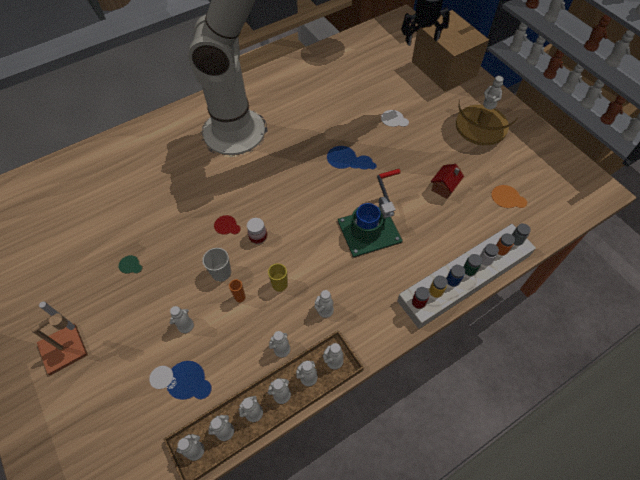

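View pics/side0.png

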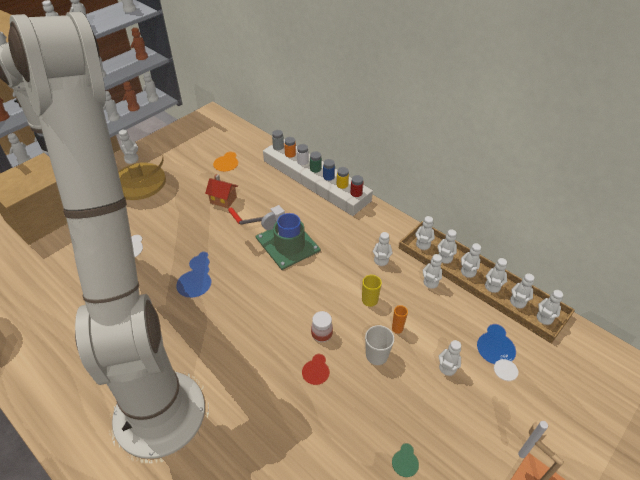

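The scene view shows the yellow cup at (278,277), orange at (237,290), the blue cup in the lift at (368,215) and the red handle at (389,174). The paper cup and the jar stand near the orange cup.

```bash
cat > m.py <<'E'
from h import *
M={"yellow":((24,150,60),(33,255,255)),"orange":((5,170,80),(14,255,255)),"blue":((108,140,40),(125,255,255)),"green":((60,60,20),(90,255,140)),"red":((0,180,120),(3,255,255))}
B={"scene":{"yellow":(265,260,292,295),"orange":(226,276,248,304),"blue":(350,200,388,232),"green":(330,195,405,258),"red":(372,165,404,182)},
"side":{"yellow":(358,272,386,308),"orange":(388,302,412,336),"blue":(272,210,305,240),"green":(250,205,325,268),"red":(225,203,245,226)}}
for n in("scene","side"):
    c=dict(np.load(f"{n}0.npz")); w=cloud(c); hsv=cv2.cvtColor(c["pixels"],cv2.COLOR_BGR2HSV)
    for k,(x0,y0,x1,y1) in B[n].items():
        m=np.zeros((480,640),np.uint8); m[y0:y1,x0:x1]=cv2.inRange(hsv,*M[k])[y0:y1,x0:x1]
        p=w[m>0]; p=p[~np.isnan(p[:,0])]
        zt=np.percentile(p[:,2],[2,50,98])
        q=p[p[:,2]>zt[2]-.008]
        (cx,cy),r=cv2.minEnclosingCircle((q[:,:2]*1000).astype(np.float32))
        print(n,k,len(p),"z",zt.round(3),"rim c",round(cx),round(cy),"r",round(r,1),"mean",(p.mean(0)*1000).round())
        if k=="green":
            q=p[(abs(p[:,2]-.012)<.006)]; print("plate",cv2.minAreaRect((q[:,:2]*1000).astype(np.float32)))
        if k=="red":
            d=np.linalg.svd(p-p.mean(0))[2][0]; print("bar dir",d.round(3),(np.ptp(p@d)))
    # non-table tall things
    t=w.copy(); m=(t[...,2]>.03)&(t[...,2]<.2)&(t[...,0]>.1)&(abs(t[...,1])<.9)
    nn,l,s,ce=cv2.connectedComponentsWithStats(m.astype(np.uint8))
    for i in range(1,nn):
        if s[i,4]>60: q=t[l==i]; print("  obj",ce[i].round(),(np.median(q,0)*1000).round(),"ztop",np.percentile(q[:,2],98).round(3),"ext",(np.ptp(q[:,:2],axis=0)*1000).round())
E
python3 m.py
```

```text
scene yellow 244 z [0.011 0.055 0.083] rim c 601 -157 r 26.4 mean [ 600. -159.   52.]
scene orange 78 z [0.033 0.077 0.087] rim c 576 -273 r 17.6 mean [ 572. -272.   69.]
scene blue 455 z [0.053 0.087 0.113] rim c 593 148 r 35.3 mean [587. 152.  85.]
scene green 1457 z [0.005 0.012 0.085] rim c 593 147 r 45.9 mean [615. 141.  26.]
plate ((595.006103515625, 158.99954223632812), (159.17572021484375, 140.62625122070312), 76.1299819946289)
scene red 42 z [0.104 0.109 0.113] rim c 507 287 r 30.1 mean [508. 288. 109.]
bar dir [-0.211 -0.977  0.027] 0.05999009715756343
  obj [454.  51.] [212. 784. 135.] ztop 0.162 ext [159. 166.]
  obj [492.  95.] [462. 728. 153.] ztop 0.197 ext [55. 44.]
  obj [483. 120.] [470. 711.  86.] ztop 0.1 ext [180. 152.]
  obj [448. 178.] [599. 451.  62.] ztop 0.087 ext [ 97. 105.]
  obj [373. 213.] [593. 164.  84.] ztop 0.112 ext [144. 217.]
  obj [256. 228.] [ 436. -136.   66.] ztop 0.073 ext [55. 55.]
  obj [467. 272.] [884. 284.  51.] ztop 0.114 ext [102. 425.]
  obj [217. 262.] [ 461. -281.   62.] ztop 0.087 ext [74. 70.]
  obj [278. 275.] [ 598. -158.   62.]
[... 1897 characters left out ...]
194.  99.]
  obj [383. 247.] [726. -99.  66.] ztop 0.115 ext [46. 50.]
  obj [472. 258.] [ 859. -312.   71.] ztop 0.119 ext [90. 83.]
  obj [498. 273.] [ 859. -393.   72.] ztop 0.119 ext [91. 62.]
  obj [524. 289.] [ 859. -472.   71.] ztop 0.118 ext [88. 58.]
  obj [371. 287.] [ 596. -159.   62.] ztop 0.085 ext [56. 51.]
  obj [551. 305.] [ 859. -550.   71.] ztop 0.118 ext [90. 59.]
  obj [400. 316.] [ 567. -274.   68.] ztop 0.088 ext [38. 37.]
  obj [322. 324.] [ 417. -142.   68.] ztop 0.074 ext [53. 57.]
  obj [379. 341.] [ 478. -281.   63.] ztop 0.087 ext [72. 71.]
  obj [451. 356.] [ 555. -440.   67.] ztop 0.113 ext [44. 57.]
  obj [540. 450.] [ 447. -691.  156.] ztop 0.196 ext [43. 81.]
```

The side view agrees: yellow (371,290), orange (400,318), lift at (288,235), handle (235,215). The plate rectangle gives a lift yaw of about -14°. That predicts the handle at (507,286), against a measured (505,286). Next I'll fly over the lift and refine with the wrist camera.

```bash
python3 - <<'E'
from h import *
c=cam("wrist"); print(c["tool_from_camera"].round(3).tolist(),c["f"],c["cx"],c["cy"])
print(delta([.59,.147,.33]), delta([.5985,-.1575,.3]))
E
```

```text
[[0.0, -0.955, -0.298, 0.074], [1.0, 0.0, -0.001, 0.0], [0.001, -0.298, 0.955, -0.142], [0.0, 0.0, 0.0, 1.0]] 377.85736970212315 318.9080270041587 230.32747516938593
[-509.89085012 -318.50369115  -99.07324657] [-617.09804717 -603.58981451  -68.65911872]
```

>>> jog_arm(steps=[-40, -25, -30, 0, -80, -50, -70, 0, -120, -75, -99, 0, -160, -100, -99, 0, -200, -125, -99, 0, -240, -150, -99, 0, -280, -175, -99, 0, -320, -200, -99, 0])

```text
clock: 0.95
ee_pos: [0.4463, 0.324, 0.3304]
eef_rot: [0.165, 0.986, 0.0, 0.0]
ft_force: [0.4, 0.3, 0.5]
gripper_width: 0.0856
grip_force: 0.0
```

>>> jog_arm(steps=[-40, -25, 0, 0, -80, -50, 0, 0, -120, -75, 0, 0, -160, -100, 0, 0, -190, -119, 0, 0, -190, -119, 0, 0, -190, -119, 0, 0])

```text
clock: 1.65
ee_pos: [0.5863, 0.1505, 0.3296]
eef_rot: [0.166, 0.986, -0.0, -0.001]
ft_force: [-0.3, 0.7, -0.4]
gripper_width: 0.0852
grip_force: 0.0
```

```bash
python3 - <<'E'
from h import *
o=get_obs(); print(o["clock"],o["ee_pos"],np.abs(o["joint_vel"]).max())
c=cam("wrist"); cv2.imwrite("pics/w1.png",c["pixels"]); np.savez("w1.npz",**c)
w=cloud(c); hsv=cv2.cvtColor(c["pixels"],cv2.COLOR_BGR2HSV)
m=cv2.inRange(hsv,(105,120,30),(128,255,255)); p=w[m>0]; 
q=p[(p[:,2]>.106)&(p[:,2]<.12)]; print("blue rim",len(q),cv2.minEnclosingCircle((q[:,:2]*1000).astype(np.float32)),np.median(q[:,2]))
m=cv2.inRange(hsv,(60,50,20),(95,255,255)); p=w[m>0]
q=p[(p[:,2]>.078)&(p[:,2]<.092)]; print("sleeve",len(q),cv2.minEnclosingCircle((q[:,:2]*1000).astype(np.float32)),np.median(q[:,2]))
q=p[abs(p[:,2]-.012)<.006]; print("plate",len(q),cv2.minAreaRect((q[:,:2]*1000).astype(np.float32)))
m=cv2.inRange(hsv,(0,170,90),(4,255,255))|cv2.inRange(hsv,(176,170,90),(180,255,255)); p=w[m>0];p=p[(p[:,2]>.09)&(p[:,2]<.12)]
print("red",len(p),(p.mean(0)*1000),np.linalg.svd(p-p.mean(0),full_matrices=False)[2][0] if len(p)>3 else 0, cv2.minAreaRect((p[:,:2]*1000).astype(np.float32)) if len(p) else 0)
E
```

```text
1.65 [0.58632871 0.15050034 0.32960384] 0.0420805141376789
blue rim 630 ((591.4917602539062, 145.52476501464844), 33.81290817260742) 0.1109107243392401
sleeve 1191 ((706.1680908203125, 220.20458984375), 183.70867919921875) 0.0840622142095881
plate 5280 ((592.2847900390625, 157.70867919921875), (157.19322204589844, 138.45787048339844), 76.66209411621094)
red 1218 [510.069433   282.53108874 108.26947639] [ 0.89760593 -0.43999984 -0.02652792] ((684.9614868164062, 210.37344360351562), (64.74052429199219, 408.388671875), 67.56080627441406)
```

View pics/w1.png

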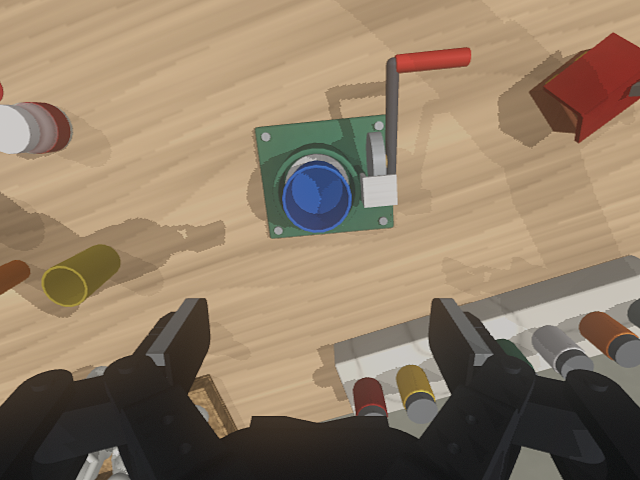

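The wrist view shows the blue rim centred near (318,195), which measures (591.5,145.5) mm with r 33.8, as it should be. The handle is at (433,60) and the yellow cup at the left near (70,280). I'll go to the yellow cup.

>>> jog_arm(steps=[-16, -41, 0, 0, -32, -82, 0, 0, -48, -123, 10, 0, -64, -164, 40, 0, -80, -205, 70, 0, -96, -246, 100, 0, -112, -287, 130, 0, -112, -287, 130, 0])

```text
clock: 2.5
ee_pos: [0.5956, -0.1603, 0.1967]
eef_rot: [0.167, 0.986, -0.001, -0.003]
ft_force: [-0.6, -1.0, -0.1]
gripper_width: 0.0856
grip_force: 0.0
```

>>> jog_arm(steps=[0, 0, 0, 0, 0, 0, 0, 0])

```text
clock: 2.7
ee_pos: [0.5995, -0.1533, 0.201]
eef_rot: [0.164, 0.987, 0.001, 0.0]
ft_force: [0.8, 0.8, 1.0]
gripper_width: 0.0858
grip_force: 0.0
```

```bash
python3 - <<'E'
from h import *
o=get_obs(); print(o["clock"],o["ee_pos"])
c=cam("wrist"); np.savez("w2.npz",**c)
w=cloud(c); hsv=cv2.cvtColor(c["pixels"],cv2.COLOR_BGR2HSV)
for k,lo,hi in(("yellow",(24,150,60),(33,255,255)),("orange",(5,170,80),(14,255,255))):
    m=cv2.inRange(hsv,lo,hi); m[(w[...,2]<.072)|(w[...,2]>.092)|np.isnan(w[...,2])]=0
    n,l,s,_=cv2.connectedComponentsWithStats(m)
    if n<2: continue
    i=1+s[1:,4].argmax(); q=w[l==i]; q=q[q[:,2]>np.percentile(q[:,2],98)-.004]; ce=cv2.minEnclosingCircle((q[:,:2]*1000).astype(np.float32))
    print(k,s[i],ce,np.percentile(q[:,2],[5,50,98]),"delta",delta([ce[0][0]/1000,ce[0][1]/1000,.083-.026]))
E
```

```text
2.7 [ 0.59949048 -0.15327617  0.20096188]
yellow [274 187  71  69 652] ((598.9578247070312, -160.2529754638672), 25.760894775390625) [0.07932378 0.08098499 0.08251893] delta [ -1.21651405  -7.64543185 144.51954129]
orange [126 216  53  48 520] ((574.3012084960938, -274.7854919433594), 17.786090850830078) [0.08100944 0.08301488 0.08442334] delta [ -14.73029617 -124.01970163  144.28915265]
```

>>> jog_arm(steps=[0, -4, 40, 0, 0, -4, 80, 0, 0, -4, 80, 0, 0, -4, 80, 0, 0, -4, 80, 0])

```text
clock: 3.25
ee_pos: [0.5997, -0.1593, 0.1232]
eef_rot: [0.164, 0.986, 0.0, 0.002]
ft_force: [-0.3, 0.3, 0.9]
gripper_width: 0.0854
grip_force: 0.0
```

```bash
python3 - <<'E'
from h import *
o=get_obs(); print(o["clock"],o["ee_pos"],np.abs(o["joint_vel"]).max(),o["ft_force"])
print(delta([.599,-.160,.057]))
E
```

```text
3.25 [ 0.59970836 -0.15926966  0.12322512] 0.0076297717029877934 [-0.26469478  0.26761296  0.86717534]
[ 0.72291531 -0.98666408 66.22163711]
```

>>> jog_arm(steps=[0, -1, 35, 0, 0, -1, 66, 0, 0, -1, 66, 0, 0, -1, 66, 0])

```text
clock: 3.65
ee_pos: [0.5982, -0.161, 0.0561]
eef_rot: [0.165, 0.986, 0.0, 0.001]
ft_force: [-0.3, -0.4, -0.3]
gripper_width: 0.0852
grip_force: 0.0
```

>>> jog_arm(steps=[0, 0, 0, 0, 0, 0, 0, 0, 0, 0, 0, 0, 0, 0, 0, 0, 0, 0, 0, 0, 0, 0, 0, 0, 0, 0, 0, 0, 0, 0, 0, 0], fingers=40, newtons=30)

```text
clock: 4.45
ee_pos: [0.5989, -0.1613, 0.0567]
eef_rot: [0.165, 0.986, -0.0, 0.002]
ft_force: [-0.2, 0.6, 6.9]
gripper_width: 0.051
grip_force: 30.4
```

>>> jog_arm(steps=[0, 0, -20, 0, 0, 0, -60, 0, 0, 0, -100, 0, 0, 0, -140, 0, 0, 0, -155, 0, 13, 36, -155, 0, 27, 72, -155, 0, 40, 108, -155, 0])

```text
clock: 5.25
ee_pos: [0.5937, -0.045, 0.2091]
eef_rot: [0.166, 0.986, 0.0, -0.0]
ft_force: [1.3, 0.3, -1.1]
gripper_width: 0.0508
grip_force: 31.8
```

>>> jog_arm(steps=[13, 36, 0, 0, 27, 72, 0, 0, 40, 108, 0, 0, 54, 144, 0, 0, 67, 179, 0, 0, 67, 179, 0, 0, 67, 179, 0, 0, 67, 179, 0, 0])

```text
clock: 6.05
ee_pos: [0.5893, 0.1435, 0.2088]
eef_rot: [0.166, 0.986, -0.001, -0.0]
ft_force: [1.1, 0.3, -0.7]
gripper_width: 0.051
grip_force: 31.9
```

```bash
python3 - <<'E'
from h import *
o=get_obs(); print(o["clock"],o["ee_pos"],np.abs(o["joint_vel"]).max(),o["gripper_width"])
print(delta([.5915,.1455,.058+.0567]))
c=cam("wrist"); w=cloud(c); hsv=cv2.cvtColor(c["pixels"],cv2.COLOR_BGR2HSV); cv2.imwrite("pics/w3.png",c["pixels"])
m=cv2.inRange(hsv,(24,150,40),(33,255,255)); p=w[m>0]; p=p[p[:,2]>.15]
print("zpct",np.percentile(p[:,2],[1,50,99])); q=p[p[:,2]>np.percentile(p[:,2],98)-.004]; print(cv2.minEnclosingCircle((q[:,:2]*1000).astype(np.float32)))
m=cv2.inRange(hsv,(105,120,30),(128,255,255)); p=w[m>0]; q=p[(p[:,2]>.106)&(p[:,2]<.12)]; print("blue",len(q),cv2.minEnclosingCircle((q[:,:2]*1000).astype(np.float32)))
E
```

```text
6.05 [0.58925705 0.14345207 0.20883646] 0.01574929938008087 0.050955662565848624
[-1.46986443  2.80371966 94.13223278]
zpct [0.17635282 0.21467432 0.2341681 ]
((589.5949096679688, 143.50482177734375), 26.098323822021484)
blue 864 ((591.200439453125, 146.0762176513672), 33.550987243652344)
```

View pics/w3.png

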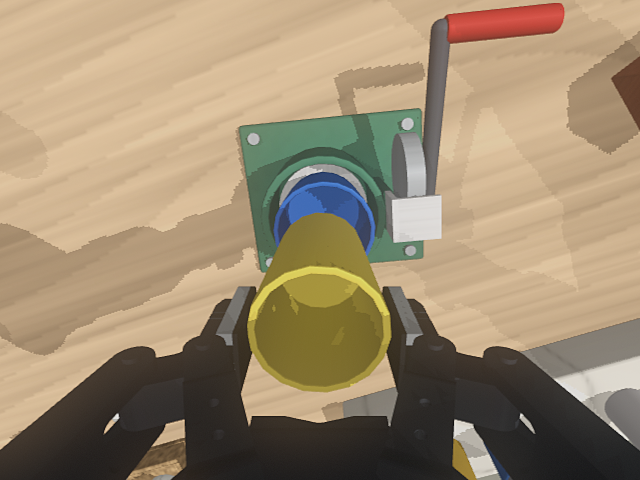

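The yellow cup is held upright at (320,325), with the blue rim below at (325,215). The offset is about 3 mm, so I'll correct it and lower.

>>> jog_arm(steps=[-1, 3, 0, 0, -1, 3, 25, 0, -1, 3, 50, 0, -1, 3, 70, 0, -1, 3, 85, 0, -1, 3, 85, 0, -1, 3, 85, 0])

```text
clock: 6.8
ee_pos: [0.5917, 0.1474, 0.1246]
eef_rot: [0.165, 0.986, 0.0, 0.0]
ft_force: [0.9, 0.3, -2.1]
gripper_width: 0.0515
grip_force: 31.9
```

>>> jog_arm(steps=[0, 0, 2, 0, 0, 0, 4, 0, 0, 0, 6, 0, 0, 0, 8, 0, 0, 0, 8, 0, 0, 0, 8, 0])

```text
clock: 7.4
ee_pos: [0.5913, 0.1476, 0.1163]
eef_rot: [0.165, 0.986, -0.0, -0.0]
ft_force: [0.6, -0.3, -1.2]
gripper_width: 0.0507
grip_force: 31.9
```

>>> jog_arm(steps=[0, 0, 1, 0, 0, 0, 2, 0, 0, 0, 2, 0])

```text
clock: 7.7
ee_pos: [0.5915, 0.1476, 0.1145]
eef_rot: [0.165, 0.986, 0.0, 0.0]
ft_force: [-0.6, -0.6, 0.5]
gripper_width: 0.0509
grip_force: 31.9
```

>>> jog_arm(steps=[0, 0, 0, 0, 0, 0, 0, 0, 0, 0, 0, 0, 0, 0, 0, 0, 0, 0, 0, 0, 0, 0, 0, 0], fingers=85)

```text
clock: 8.3
ee_pos: [0.5913, 0.1476, 0.1143]
eef_rot: [0.165, 0.986, 0.0, -0.0]
ft_force: [-0.2, -0.1, -1.2]
gripper_width: 0.0847
grip_force: 0.0
```

>>> jog_arm(steps=[0, 0, -15, 0, 0, 0, -50, 0, 0, 0, -90, 0, 0, 0, -130, 0, 0, 0, -130, 0, 0, 0, -130, 0, 0, 0, -130, 0])

```text
clock: 9.0
ee_pos: [0.5907, 0.1474, 0.244]
eef_rot: [0.165, 0.986, -0.0, -0.0]
ft_force: [0.4, -0.1, 0.5]
gripper_width: 0.085
grip_force: 0.0
```

```bash
cat > n.py <<'E'
from h import *
import sys
o=get_obs(); print(o["clock"],o["ee_pos"],np.abs(o["joint_vel"]).max())
c=cam("wrist"); w=cloud(c); hsv=cv2.cvtColor(c["pixels"],cv2.COLOR_BGR2HSV); cv2.imwrite(sys.argv[1],c["pixels"])
for k,lo,hi in(("yellow",(24,150,40),(33,255,255)),("orange",(5,170,60),(14,255,255)),("blue",(105,120,30),(128,255,255))):
    m=cv2.inRange(hsv,lo,hi); m[(w[...,2]<.02)|np.isnan(w[...,2])]=0
    n,l,s,_=cv2.connectedComponentsWithStats(m)
    if n<2: continue
    i=1+s[1:,4].argmax(); p=w[l==i]; q=p[p[:,2]>np.percentile(p[:,2],98)-.004]
    print(k,s[i],np.percentile(p[:,2],98).round(4),cv2.minEnclosingCircle((q[:,:2]*1000).astype(np.float32)))
print("to orange",delta([.5743,-.2748,.084-.026]))
E
python3 n.py pics/w4.png
```

```text
9.0 [0.59067446 0.14740014 0.24400695] 0.01773434147827556
yellow [ 284  177   74   85 3467] 0.1395 ((591.5354614257812, 148.2431640625), 25.594228744506836)
orange [625  89   4   5   8] 0.0627 ((585.7050170898438, 411.58648681640625), 2.133382558822632)
blue [ 273  166   90   85 1072] 0.1122 ((591.3732299804688, 145.83917236328125), 33.59504699707031)
to orange [-122.56646841 -404.09776752  185.62265896]
```

View pics/w4.png

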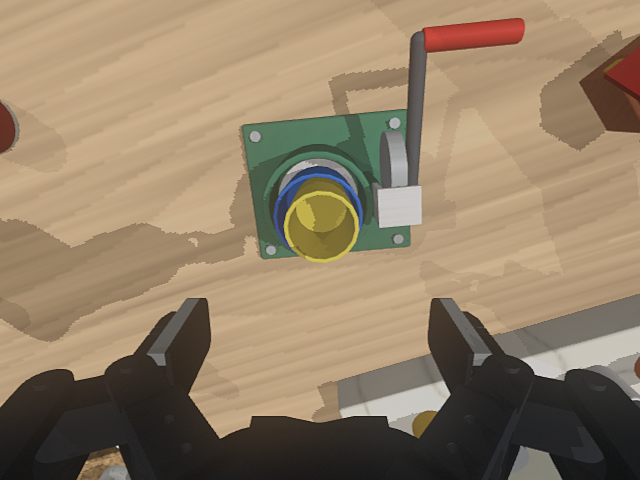

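The yellow cup is nested: its rim at (322,227) is at z 140 mm, as required. Now the orange cup.

>>> jog_arm(steps=[-14, -45, 0, 0, -28, -90, 0, 0, -42, -135, 0, 0, -56, -180, 0, 0, -70, -225, 0, 0, -84, -270, 0, 0, -98, -315, 0, 0, -112, -360, 0, 0])

```text
clock: 9.85
ee_pos: [0.5788, -0.2307, 0.2428]
eef_rot: [0.165, 0.986, 0.0, -0.001]
ft_force: [0.7, -0.2, -0.3]
gripper_width: 0.0849
grip_force: 0.0
```

>>> jog_arm(steps=[-11, -44, 30, 0, -11, -44, 60, 0, -11, -44, 60, 0, -11, -44, 60, 0, -11, -44, 60, 0, -11, -44, 60, 0])

```text
clock: 10.45
ee_pos: [0.5776, -0.2731, 0.1861]
eef_rot: [0.164, 0.986, -0.0, 0.001]
ft_force: [0.3, -0.0, 0.4]
gripper_width: 0.0847
grip_force: 0.0
```

```bash
python3 n.py pics/w5.png
```

```text
10.45 [ 0.57763495 -0.27311915  0.18613186] 0.005467905210534497
orange [325 204  14  23  28] 0.0844 ((572.50146484375, -262.8218994140625), 8.69826602935791)
blue [144 339   1   1   1] 0.2227 ((554.904052734375, -324.6805725097656), 9.999999747378752e-05)
to orange [  2.86632789  -2.4285227  128.06975701]
```

>>> jog_arm(steps=[3, -2, 30, 0, 3, -2, 70, 0, 3, -2, 110, 0, 3, -2, 128, 0, 3, -2, 128, 0, 3, -2, 128, 0])

```text
clock: 11.1
ee_pos: [0.5735, -0.2752, 0.0574]
eef_rot: [0.165, 0.986, -0.0, 0.001]
ft_force: [0.6, 0.2, -0.3]
gripper_width: 0.0852
grip_force: 0.0
```

>>> jog_arm(steps=[0, 0, 0, 0, 0, 0, 0, 0, 0, 0, 0, 0, 0, 0, 0, 0, 0, 0, 0, 0, 0, 0, 0, 0, 0, 0, 0, 0, 0, 0, 0, 0], fingers=24, newtons=30)

```text
clock: 11.9
ee_pos: [0.5736, -0.2756, 0.0576]
eef_rot: [0.165, 0.986, -0.0, 0.001]
ft_force: [-0.9, 0.6, 7.7]
gripper_width: 0.0344
grip_force: 29.8
```

>>> jog_arm(steps=[0, 0, -20, 0, 0, 0, -60, 0, 0, 0, -100, 0, 0, 0, -140, 0, 0, 0, -180, 0, 13, 42, -185, 0, 26, 85, -185, 0, 39, 128, -185, 0])

```text
clock: 12.7
ee_pos: [0.5771, -0.1406, 0.2419]
eef_rot: [0.166, 0.986, 0.0, 0.0]
ft_force: [1.2, 0.6, -1.1]
gripper_width: 0.0346
grip_force: 30.1
```

>>> jog_arm(steps=[13, 43, 0, 0, 26, 86, 0, 0, 39, 129, 0, 0, 52, 172, 0, 0, 65, 215, 0, 0, 78, 255, 0, 0, 82, 278, 0, 0, 82, 278, 0, 0])

```text
clock: 13.5
ee_pos: [0.5894, 0.1539, 0.2411]
eef_rot: [0.161, 0.987, 0.001, -0.0]
ft_force: [0.0, -0.7, -1.0]
gripper_width: 0.0349
grip_force: 30.1
```

>>> jog_arm(steps=[0, 0, 0, 0, 0, 0, 0, 0])

```text
clock: 13.7
ee_pos: [0.5903, 0.1459, 0.241]
eef_rot: [0.166, 0.986, -0.001, -0.0]
ft_force: [0.8, -1.3, -0.3]
gripper_width: 0.0349
grip_force: 30.1
```

```bash
python3 n.py pics/w6.png; python3 -c "
from h import *
print(delta([.5915,.1482,.084+.0576]))"
```

```text
13.7 [0.59034952 0.14593682 0.24101194] 0.011577538358245638
yellow [ 286  195   65   54 1654] 0.1393 ((588.897216796875, 145.81556701660156), 23.64358901977539)
orange [ 270  228   99  149 9947] 0.2671 ((591.2227172851562, 145.66326904296875), 18.35580062866211)
blue [ 275  166   91   85 1048] 0.1121 ((591.1124877929688, 145.96800231933594), 33.514137268066406)
to orange [-122.77597032 -402.33005452  183.5978532 ]
[-0.17448031  2.77729079 99.5103189 ]
```

View pics/w6.png

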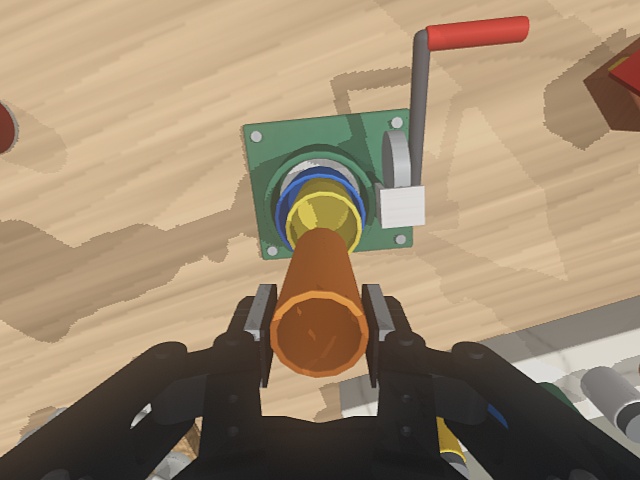

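The orange cup is held upright at (320,335), and the yellow rim at (323,222) is about 2.5 mm off. I'll correct and lower.

>>> jog_arm(steps=[0, 2, 0, 0, 0, 2, 25, 0, 0, 2, 50, 0, 0, 2, 75, 0, 0, 2, 88, 0, 0, 2, 88, 0, 0, 2, 88, 0])

```text
clock: 14.45
ee_pos: [0.5916, 0.1496, 0.154]
eef_rot: [0.165, 0.986, 0.0, 0.0]
ft_force: [-0.7, -0.5, -0.9]
gripper_width: 0.0345
grip_force: 30.1
```

>>> jog_arm(steps=[0, 0, 2, 0, 0, 0, 4, 0, 0, 0, 6, 0, 0, 0, 8, 0, 0, 0, 10, 0, 0, 0, 10, 0, 0, 0, 10, 0])

```text
clock: 15.15
ee_pos: [0.5909, 0.1498, 0.1432]
eef_rot: [0.165, 0.986, -0.0, -0.0]
ft_force: [-0.2, -0.1, -1.0]
gripper_width: 0.0349
grip_force: 30.1
```

>>> jog_arm(steps=[0, 0, 1, 0, 0, 0, 1.5, 0, 0, 0, 1.5, 0])

```text
clock: 15.45
ee_pos: [0.5909, 0.1498, 0.1417]
eef_rot: [0.165, 0.986, -0.0, -0.0]
ft_force: [1.1, 0.1, -0.6]
gripper_width: 0.0346
grip_force: 30.1
```

>>> jog_arm(steps=[0, 0, 0, 0, 0, 0, 0, 0, 0, 0, 0, 0, 0, 0, 0, 0, 0, 0, 0, 0, 0, 0, 0, 0], fingers=70)

```text
clock: 16.05
ee_pos: [0.591, 0.1498, 0.1418]
eef_rot: [0.165, 0.986, 0.0, -0.0]
ft_force: [0.5, -0.0, 0.9]
gripper_width: 0.0701
grip_force: 0.0
```

>>> jog_arm(steps=[0, 0, -15, 0, 0, 0, -50, 0, 0, 0, -90, 0, 0, 0, -130, 0, 0, 0, -130, 0, 0, 0, -130, 0, 0, 0, -130, 0])

```text
clock: 16.75
ee_pos: [0.5904, 0.1496, 0.2715]
eef_rot: [0.165, 0.986, -0.0, -0.0]
ft_force: [-0.4, -0.3, -0.6]
gripper_width: 0.0697
grip_force: 0.0
```

```bash
python3 n.py pics/w7.png; python3 - <<'E'
from h import *
c=cam("wrist"); w=cloud(c); hsv=cv2.cvtColor(c["pixels"],cv2.COLOR_BGR2HSV)
m=cv2.inRange(hsv,(0,170,90),(4,255,255))|cv2.inRange(hsv,(176,170,90),(180,255,255)); m[~((w[...,2]>.095)&(w[...,2]<.12))]=0
n,l,s,ce=cv2.connectedComponentsWithStats(m)
for i in range(1,n):
    if s[i,4]>200:
        p=w[l==i]; print(s[i],ce[i],(p.mean(0)*1000).round(1),np.percentile(p[:,2],98),cv2.minAreaRect((p[:,:2]*1000).astype(np.float32)))
E
```

```text
16.75 [0.59037737 0.14962207 0.27145205] 0.01953285718121259
yellow [285 177  58  67 504] 0.1399 ((590.4719848632812, 147.53041076660156), 25.06934928894043)
orange [299 207  44  33 468] 0.1673 ((590.9337158203125, 150.24887084960938), 15.397340774536133)
blue [275 163  82  80 929] 0.1121 ((591.3504638671875, 145.7528839111328), 33.70379638671875)
to orange [-123.6111205  -406.09251643  213.09684752]
[ 411   29   92   30 1845] [456.16260163  43.40433604] [506.8 284.  108.2] 0.11062382501772179 ((506.53900146484375, 284.5108337402344), (65.4551010131836, 14.926762580871582), 76.15609741210938)
```

All three are nested: the tops are at 112, 140 and 167 mm, as specified. The bar centre is (506.5,284.5) with yaw -13.85°, which puts the pivot at (617.1,257.3). That agrees with the well position. I'll check the joint range before turning +85°.

```bash
python3 - <<'E'
from h import *
print(get_obs()["qpos"],delta([.5065,.2845,.15]))
E
```

```text
[-0.18565964  0.36508578 -0.13836468  1.62169719  0.05353332  1.16104844
  0.90255097] [122.75339635 100.52989857 120.65520513]
```

>>> jog_arm(steps=[15, 12, 0, 8, 30, 24, 0, 16, 45, 37, 0, 24, 61, 50, 0, 32, 77, 63, 0, 40, 92, 75, 0, 48, 107, 88, 0, 56, 123, 100, 0, 64])

```text
clock: 17.65
ee_pos: [0.5063, 0.2847, 0.2704]
eef_rot: [0.665, 0.747, -0.001, -0.0]
ft_force: [-0.0, -0.2, -0.1]
gripper_width: 0.07
grip_force: 0.0
```

>>> jog_arm(steps=[0, 0, 20, 8, 0, 0, 50, 16, 0, 0, 80, 21, 0, 0, 120, 21, 0, 0, 120, 21, 0, 0, 120, 21, 0, 0, 120, 21], fingers=60)

```text
clock: 18.35
ee_pos: [0.5084, 0.2851, 0.1535]
eef_rot: [0.788, 0.616, 0.001, 0.0]
ft_force: [0.3, 1.4, 1.2]
gripper_width: 0.0599
grip_force: 0.0
```

```bash
python3 - <<'E'
from h import *
o=get_obs(); T=tool(o); print(o["ee_pos"],o["qpos"][6],np.degrees(np.arctan2(T[1,1],T[0,1])),delta([.5065,.2845,.084]))
c=cam("wrist"); w=cloud(c); hsv=cv2.cvtColor(c["pixels"],cv2.COLOR_BGR2HSV);cv2.imwrite("pics/w8.png",c["pixels"])
m=cv2.inRange(hsv,(0,170,60),(4,255,255))|cv2.inRange(hsv,(176,170,60),(180,255,255)); m[~((w[...,2]>.095)&(w[...,2]<.12))]=0
p=w[m>0]; print(len(p),(p.mean(0)*1000).round(1),cv2.minAreaRect((p[:,:2]*1000).astype(np.float32)))
E
```

```text
[0.50843137 0.28505352 0.15350874] -0.788061354086631 -14.00523903109429 [-1.12795659 -1.85610617 69.50384554]
2750 [506.8 284.5 108.4] ((506.68231201171875, 285.1986389160156), (65.42070007324219, 14.382835388183594), 76.27289581298828)
```

View pics/w8.png

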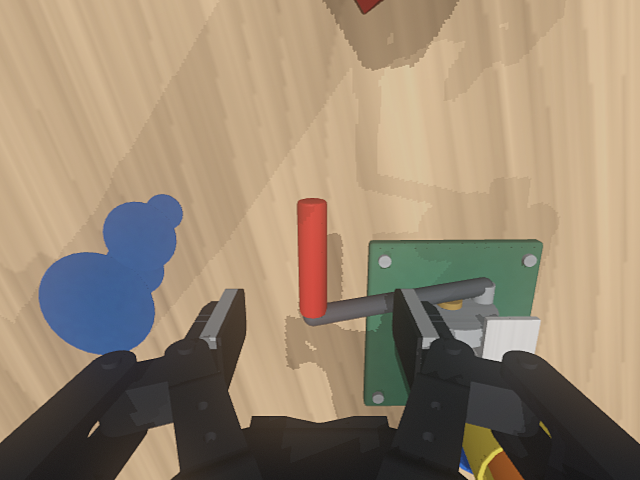

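The bar is vertical in the image at (313,260), centred between the pads. Descend and pinch.

>>> jog_arm(steps=[-1, -2, 25, 0, -1, -2, 50, 0, -1, -2, 69.5, 0, -1, -2, 69.5, 0, -1, -2, 69.5, 0])

```text
clock: 18.9
ee_pos: [0.506, 0.2844, 0.0838]
eef_rot: [0.788, 0.616, 0.001, 0.0]
ft_force: [-0.1, 0.4, 0.9]
gripper_width: 0.0601
grip_force: 0.0
```

>>> jog_arm(steps=[0, 0, 0, 0, 0, 0, 0, 0, 0, 0, 0, 0, 0, 0, 0, 0, 0, 0, 0, 0, 0, 0, 0, 0, 0, 0, 0, 0, 0, 0, 0, 0], fingers=5, newtons=60)

```text
clock: 19.7
ee_pos: [0.5045, 0.2847, 0.0831]
eef_rot: [0.788, 0.616, 0.0, -0.0]
ft_force: [-4.1, -0.2, 6.4]
gripper_width: 0.0141
grip_force: 58.4
```

```bash
python3 - <<'E'
from h import *
o=get_obs(); T=tool(o); print(o["clock"],o["ee_pos"],o["ft_force"],o["gripper_width"],np.degrees(np.arctan2(T[1,1],T[0,1])))
# swing: pivot from measured grip; tool y ~ lift x
y=np.array([np.cos(np.radians(-13.9)),np.sin(np.radians(-13.9)),0])
for a in np.linspace(0,1.25,13):
    th=.32+a; d=y*120*(np.cos(.32)-np.cos(th)); d[2]=120*(np.sin(th)-np.sin(.32)); print(round(a,3),(T[:3,:3].T@d).round(1))
E
```

```text
19.7 [0.50449555 0.28468755 0.08309173] [-4.05420142 -0.194846    6.43770975] 0.014068980545125873 -13.967077236185908
0.0 [0. 0. 0.]
0.104 [  0.    4.5 -11.6]
0.208 [  0.   10.3 -22.8]
0.312 [  0.   17.1 -33.2]
0.417 [  0.1  25.  -42.9]
0.521 [  0.1  33.9 -51.7]
0.625 [  0.1  43.6 -59.5]
0.729 [  0.1  54.1 -66.3]
0.833 [  0.1  65.2 -72. ]
0.938 [  0.1  76.9 -76.5]
1.042 [  0.1  88.9 -79.7]
1.146 [  0.2 101.3 -81.7]
1.25 [  0.2 113.8 -82.3]
```

>>> jog_arm(steps=[0, 4.5, -11.6, 0, 0, 10.3, -22.8, 0, 0, 17.1, -33.2, 0, 0, 25, -42.9, 0, 0, 33.9, -51.7, 0, 0, 43.6, -59.5, 0, 0, 43.6, -59.5, 0, 0, 43.6, -59.5, 0])

```text
clock: 20.5
ee_pos: [0.5414, 0.2757, 0.1428]
eef_rot: [0.787, 0.617, -0.004, -0.004]
ft_force: [-16.9, 1.2, 13.0]
gripper_width: 0.0138
grip_force: 58.6
```

```bash
python3 - <<'E'
from h import *
o=get_obs(); T=tool(o); print(o["clock"],o["ee_pos"],o["ft_force"],o["gripper_width"])
p0=np.array([.5045,.2847,.0831]); print(T[:3,:3].T@(o["ee_pos"]-p0)*1000)
c=cam("wrist"); w=cloud(c); hsv=cv2.cvtColor(c["pixels"],cv2.COLOR_BGR2HSV)
m=cv2.inRange(hsv,(0,170,60),(4,255,255))|cv2.inRange(hsv,(176,170,60),(180,255,255)); m[~((w[...,2]>.1)&(w[...,2]<.2))]=0
n,l,s,ce=cv2.connectedComponentsWithStats(m); i=1+s[1:,4].argmax(); p=w[l==i]
print(s[i],(p.mean(0)*1000).round(1),"ztop",np.percentile(p[:,2],98)*1000,cv2.minAreaRect((p[:,:2]*1000).astype(np.float32)))
E
```

```text
20.5 [0.54141326 0.27573257 0.14284535] [-16.89991867   1.17121857  13.00648988] 0.013826320513790014
[ 1.73590398e-02  3.73590487e+01 -6.01399391e+01]
[ 297  242   43  161 5943] [544.4 278.1 163.5] ztop 165.59873635005562 ((543.4628295898438, 275.8709716796875), (66.17411041259766, 15.97799301147461), 77.01667785644531)
```

The bar has sunk about 4 mm in the pads, and there is about 20 N of radial load from the stiff pinch and the arm's compliance. I'll ease the grip so the bar can turn freely, then look again.

>>> jog_arm(steps=[0, 0, 0, 0, 0, 0, 0, 0, 0, 0, 0, 0, 0, 0, 0, 0], newtons=25)

```text
clock: 20.95
ee_pos: [0.5413, 0.2758, 0.1428]
eef_rot: [0.787, 0.617, -0.004, -0.003]
ft_force: [-16.8, 2.8, 12.6]
gripper_width: 0.0137
grip_force: 58.6
```

```bash
cat > lv.py <<'E'
from h import *
o=get_obs(); T=tool(o); print(o["clock"],o["ee_pos"],o["eef_rot"].round(4),o["ft_force"].round(1),o["gripper_width"])
P=np.array([.6171,.2573]); X=np.array([.971,-.239]); 
def bar(n):
    c=cam(n); w=cloud(c); hsv=cv2.cvtColor(c["pixels"],cv2.COLOR_BGR2HSV)
    m=cv2.inRange(hsv,(0,150,60),(4,255,255))|cv2.inRange(hsv,(176,150,60),(180,255,255)); m[~((w[...,2]>.1)&(w[...,2]<.21)&(abs(w[...,0]-.57)<.1)&(abs(w[...,1]-.27)<.08))]=0
    k,l,s,ce=cv2.connectedComponentsWithStats(m)
    if k<2: print(n,"none"); return c,w
    p=w[m>0]; r=cv2.minAreaRect((p[:,:2]*1000).astype(np.float32))
    x=(np.array(r[0])/1000-P)@X*1000; xm=(p[:,:2].mean(0)-P)@X*1000; zt=np.percentile(p[:,2],98)*1000
    print(n,len(p),np.round(r[0],1),np.round(r[1],1),round(r[2],1),"x",x.round(1),"mean x",xm.round(1),"ztop",zt.round(1),"angle from x,z",np.arctan2(zt-8-65,-x).round(3)-.32)
    return c,w
c,w=bar("wrist"); 
g=np.array(o["ee_pos"])-T[:3,2]*grip_depth; x=(g[:2]-P)@X*1000; print("grasp x,z",x.round(1),(g[2]*1000).round(1),"ang",(np.arctan2(g[2]*1000-65,-x)-.32).round(3),"r",np.hypot(x,g[2]*1000-65).round(1))
hsv=cv2.cvtColor(c["pixels"],cv2.COLOR_BGR2HSV)
for k,lo,hi in(("yellow",(24,150,40),(33,255,255)),("orange",(5,170,60),(14,255,255)),("blue",(105,120,30),(128,255,255))):
    p=w[(cv2.inRange(hsv,lo,hi)>0)]; p=p[np.hypot(p[:,0]-.59,p[:,1]-.147)<.05]
    if len(p)>10: print(k,len(p),np.percentile(p[:,2],[90,98]).round(4))
E
python3 lv.py
```

```text
20.95 [0.54130623 0.27576969 0.14276286] [ 0.7871  0.6168 -0.0039 -0.0035] [-16.8   2.8  12.6] 0.013741258109358731
wrist 6377 [543.3 275.2] [68.3 16. ] 76.8 x -76.0 mean x -75.8 ztop 165.5 angle from x,z 0.563
grasp x,z -77.8 161.5 ang 0.572 r 123.9
yellow 150 [0.1454 0.1495]
blue 234 [0.121  0.1229]
```

>>> jog_arm(steps=[0, 0, 0, 0, 0, 0, 0, 0, 0, 0, 0, 0, 0, 0, 0, 0], newtons=25, fingers=6)

```text
clock: 21.4
ee_pos: [0.5413, 0.2758, 0.1427]
eef_rot: [0.787, 0.617, -0.004, -0.004]
ft_force: [-17.1, 2.7, 11.5]
gripper_width: 0.0137
grip_force: 58.6
```

```bash
python3 lv.py
```

```text
21.4 [0.54126004 0.27577121 0.14273509] [ 0.7871  0.6168 -0.0039 -0.0035] [-17.1   2.7  11.5] 0.013666520677796749
wrist 6397 [543.3 275.4] [67.9 16. ] 76.8 x -76.0 mean x -75.8 ztop 165.5 angle from x,z 0.563
grasp x,z -77.9 161.4 ang 0.572 r 123.9
yellow 151 [0.1454 0.1494]
blue 234 [0.1211 0.1232]
```

>>> jog_arm(steps=[0, 0, 0, 0, 0, 0, 0, 0, 0, 0, 0, 0], newtons=20, fingers=17)

```text
clock: 21.75
ee_pos: [0.5425, 0.2755, 0.1431]
eef_rot: [0.787, 0.617, -0.003, -0.003]
ft_force: [-14.8, 2.4, 10.7]
gripper_width: 0.017
grip_force: 7.8
```

```bash
python3 lv.py
```

```text
21.75 [0.54249129 0.27547849 0.14307126] [ 0.7872  0.6167 -0.003  -0.0029] [-14.8   2.4  10.7] 0.017027939003483237
wrist 6515 [543.5 275.3] [68.2 16.2] 76.9 x -75.7 mean x -75.4 ztop 165.9 angle from x,z 0.567
grasp x,z -76.6 161.8 ang 0.581 r 123.4
yellow 315 [0.1482 0.1509]
blue 220 [0.1213 0.1232]
```

>>> jog_arm(steps=[0, 0, -2, 0, 0, 6, -6, 0, 0, 11, -10, 0, 0, 19, -15, 0, 0, 27, -18.5, 0, 0, 35, -22, 0, 0, 44, -24.5, 0, 0, 44, -24.5, 0], newtons=20, fingers=8)

```text
clock: 22.6
ee_pos: [0.5899, 0.2639, 0.1687]
eef_rot: [0.788, 0.616, 0.0, -0.001]
ft_force: [-7.2, 1.7, 8.0]
gripper_width: 0.015
grip_force: 20.5
```

>>> jog_arm(steps=[0, 6, -1, 0, 0, 12, -2, 0, 0, 18, -3.5, 0, 0, 18, -3.5, 0, 0, 18, -3.5, 0, 0, 18, -3.5, 0])

```text
clock: 23.2
ee_pos: [0.6066, 0.2598, 0.1713]
eef_rot: [0.788, 0.616, -0.0, -0.001]
ft_force: [-4.9, 2.8, 2.9]
gripper_width: 0.0153
grip_force: 20.1
```

```bash
python3 lv.py
```

```text
23.2 [0.60659196 0.25976802 0.1712676 ] [ 7.877e-01  6.160e-01 -1.000e-04 -1.100e-03] [-4.9  2.8  2.9] 0.015324511905135953
wrist 6542 [608.9 260. ] [67.  16.2] 76.6 x -8.6 mean x -8.8 ztop 192.6 angle from x,z 1.179
grasp x,z -10.8 190.0 ang 1.165 r 125.4
yellow 690 [0.1423 0.144 ]
blue 548 [0.1293 0.1297]
```

>>> jog_arm(steps=[0, 3, 0, 0, 0, 6, 0, 0, 0, 8.7, 0, 0, 0, 8.7, 0, 0, 0, 8.7, 0, 0, 0, 8.7, 0, 0])

```text
clock: 23.85
ee_pos: [0.6152, 0.2577, 0.1717]
eef_rot: [0.788, 0.616, 0.0, -0.001]
ft_force: [-4.6, 3.1, 5.5]
gripper_width: 0.0153
grip_force: 20.2
```

```bash
cat >> lv.py <<'E'
for n in("scene","side"):
    bar(n)
    c0=dict(np.load(f"{n}0.npz")); w0=cloud(c0); h0=cv2.cvtColor(c0["pixels"],cv2.COLOR_BGR2HSV)
    m=cv2.inRange(h0,(0,150,60),(4,255,255))|cv2.inRange(h0,(176,150,60),(180,255,255)); m[~((w0[...,2]>.1)&(w0[...,2]<.21)&(abs(w0[...,0]-.52)<.08)&(abs(w0[...,1]-.28)<.08))]=0
    p=w0[m>0]; r=cv2.minAreaRect((p[:,:2]*1000).astype(np.float32)); print("  rest",len(p),np.round(r[0],1),"x",((np.array(r[0])/1000-P)@X*1000).round(1),"mean",((p[:,:2].mean(0)-P)@X*1000).round(1))
cv2.imwrite("pics/w9.png",c["pixels"])
E
python3 lv.py
```

```text
23.85 [0.61518669 0.25769743 0.17167145] [ 7.877e-01  6.160e-01  1.000e-04 -1.100e-03] [-4.6  3.1  5.5] 0.0153356771350126
wrist 6499 [617.3 257. ] [68.9 15.8] 75.9 x 0.3 mean x 0.1 ztop 192.9 angle from x,z 1.253
grasp x,z -1.9 190.4 ang 1.235 r 125.4
yellow 947 [0.1429 0.1454]
blue 370 [0.1295 0.1301]
scene 41 [614.1 240.2] [26.6 14.9] 78.9 x 1.2 mean x 2.1 ztop 195.3 angle from x,z 1.261
  rest 89 [508.9 285.4] x -111.8 mean -111.5
side 39 [610.2 244.9] [42.4 12.2] 68.6 x -3.8 mean x -3.8 ztop 196.9 angle from x,z 1.22
  rest 67 [502.7 285.1] x -117.8 mean -118.4
```

View pics/w9.png

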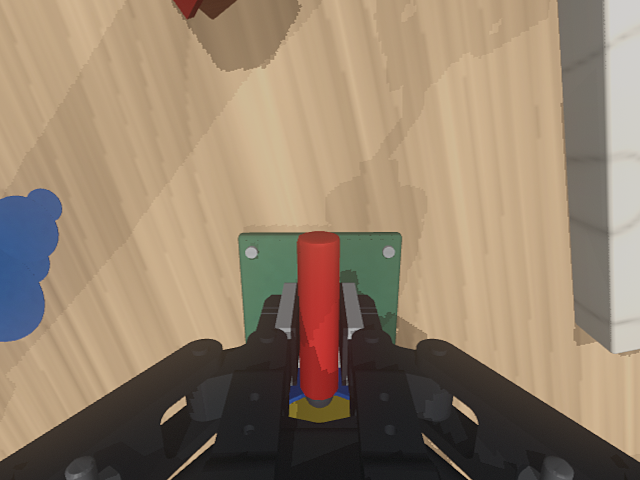

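>>> jog_arm(steps=[0, 0, 0, 0, 0, 0, 0, 0, 0, 0, 0, 0, 0, 0, 0, 0, 0, 0, 0, 0])

```text
clock: 24.5
ee_pos: [0.6152, 0.2577, 0.1717]
eef_rot: [0.788, 0.616, 0.0, -0.001]
ft_force: [-5.2, 3.3, 5.2]
gripper_width: 0.0151
grip_force: 20.2
```

The bar (319,310) is centred on the plate (238 to 402) and held between the pads. I'll check the stack in the side view, then hand in.

```bash
python3 - <<'E'
from h import *
ok=0
for n in("scene","side"):
    c=cam(n); w=cloud(c); hsv=cv2.cvtColor(c["pixels"],cv2.COLOR_BGR2HSV)
    for k,lo,hi,z in(("yellow",(24,150,40),(33,255,255),.158),("orange",(5,150,60),(15,255,255),.186),("blue",(105,120,30),(128,255,255),.130)):
        p=w[(cv2.inRange(hsv,lo,hi)>0)]; p=p[(np.hypot(p[:,0]-.59,p[:,1]-.147)<.05)&(p[:,2]>.1)]
        if len(p)>10: t=np.percentile(p[:,2],97); print(n,k,len(p),t.round(4),z)
    for u,v in ():pass
E
```

```text
scene yellow 77 0.1575 0.158
scene orange 193 0.1863 0.186
scene blue 158 0.1299 0.13
side yellow 162 0.1591 0.158
side orange 172 0.189 0.186
side blue 143 0.1305 0.13
```

The rim heights match the full 18 mm lift with all three cups nested.

```bash
python3 -c "
from bench import close_job
print(close_job())"
```

```text
the job is handed in; nothing more can be done
None
```

The yellow and orange cups are nested in the blue one on the lift, and the arm is holding the lever straight up at about 1.25 rad; rim heights confirm the full 18 mm lift. I handed the job in at about 25 s and have not seen the judge's verdict.

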